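# Load a cover frame into the clamping jig

### The arm

A 7-joint arm with a two-finger parallel gripper is mounted at the origin on the work surface. World frame = base frame: x ahead of the robot, y to its left, z up, the work surface at z = 0. Lengths are in mm, angles in rad, forces in N, time in s.
With the tool pointing down it reaches from about 400 to 875 mm from the base axis. Payload 4.4 kg.
Tool frame: the origin (TCP) lies on the centre line of the jaws, within the pads' length; the fingertips stand 14 mm ahead of it and the grasp point (between the pads) lies 5 mm behind it (tips_ahead is the distance from the TCP to the fingertips, in mm); z points along the fingers, y is the line along which they close (so a half turn about z gives the same grasp; the last joint's range is limited). The gripper opens to 85 mm and grips with 20 to 120 N. Pads are 22 mm wide; open, the fingers measure 114 mm over their backs; the gripper's body (76 mm by 85 mm) begins 54 mm behind the grasp point. The pads swing forward as they close: fully open they stand 13 mm farther back than shut.
Start: joints at [-1.397, 0.628, 0.038, 1.517, -0.027, 0.996, -0.02], TCP at [154.355, 631.421, 245.313] pointing down, gripper open.
Joint ranges: [-3.06, 3.06], [-0.37, 2.12], [-1.25, 1.32], [0.18, 2.47], [-1.1, 4.24], [0.23, 1.98], [-2.94, 2.94]. Speed limits (rad/s): [2.57, 2.57, 3.14, 3.14, 3.14, 3.14, 3.14].

### API

Orientations are given as [roll, pitch, yaw] about the fixed x, y, z axes, in that order (R = Rz(yaw) Ry(pitch) Rx(roll)).
In Python, from cell import * gives the robot as it stands.
- The arm moves only by the tool move_arm, never from a script. Its argument "rows" is text: rows parted by semicolons, each of 7 numbers parted by spaces: the shift along the tool's x, y, z scaled (see below), then the turn, a rotation vector about the tool's x, y, z scaled (see below), then the closure, from -1 (fully open) to 1 (shut). A call has 1 to 12 rows; each row is the pose to reach, as a shift and turn from the pose commanded when the call began, along the tool's axes at that moment; what a row does not reach only later rows make up. The controller multiplies each number of a shift by 0.3 m and each number of a turn by pi/2 rad. A row lasts 1/12 s, in which the tool goes at most 41.7 mm and 7.16 degrees, less where a joint would pass 70% of its speed; a pose out of reach is approached as far as the arm can. A call with a number of a shift or a turn outside -1 to 1 is refused whole. A call with a gripper value outside its range is refused whole. The fingers move at their own pace and stop on an object; the grip force is fixed at half the most. Time passes only in rows, so rows that repeat a pose let the fingers close. It gives the time, the measured TCP pose, the force, the opening and the grip force at its end, in the units of the state.
- read_state(): the state, without advancing time (a new reading comes with each control period).
- get_image(name): name is "side" or "top" or "wrist"; returns a dict with "img" (400x640x3 uint8, red, green, blue), "vfov" (degrees; the focal length in pixels is half the picture's height over the tangent of half this angle, whatever the lens; pixels are square), "cx", "cy" (the principal point, pixels), "extrinsics" (4x4, takes a point from camera to world coordinates); the wrist camera has in their place "T_tool_cam" (4x4, takes a point from camera to tool coordinates, whose origin is the TCP and whose axes are the flange's). Camera axes: x right, y up, looking along -z (the intrinsics and any distortion apply to the point x, -y, -z); pixel columns grow to the right and rows downward; lengths in mm; the calibration is good to about 2 mm. A picture is of the moment at which its call begins: read the wrist's pose just before it. There is no depth.
- finish_job(): hands the job in; it is judged then, once.
The state is a dict: "clock": time; "qpos": joint angles; "qd": joint speeds; "tau": joint torques, N m; "eef_pos": TCP position; "tool_rot": TCP orientation; "force": force on the tool from outside, world axes, zero at the start; "torque": the same for the moment, N m; "width": finger opening in mm; "gripper_force": force on a finger pad.
Only numpy, scipy, OpenCV 4.12 (cv2) and the standard library are available. Lean on these libraries where they do the work, as an engineer would, in place of code of your own. Each camera call takes 0.05 s, during which the arm holds its last target. There are 200 camera calls.

### The job

Get a cover frame ready for its screws. First blow the empty nest of the jig clean with a puff from the air duster that stands in its bracket beside it: press the red cap right down and let it come up again. Then pick up the small white cover frame from the bench, set it gently into the nest so that it lies flat on all four corner rests, and swing the clamp's red handle all the way down so that the rubber foot holds the frame; leave the carton, the screwdriver and the wrapped packets where they are.

Things in the scene. Friction and masses are not known exactly. Their poses are not given: they have to be found in the camera images.
- jig: Clamping jig, fixed to the bench: grey aluminium plate 116 x 262 mm, 10 mm thick, four blue corner rests (the nest) at one end, a steel toggle clamp at the other. Origin at bench height (z = 0) under the nest centre; z up; y along the jig, plate from y = -187 to +75 mm; clamp base (50 mm wide, cheeks to 55 mm above the bench) from y = -173 to -87. The clamp works in the plane x = 0.
- nest (a point): Centre of the nest at rest height, 16 mm above the bench; axes as the jig's. The frame lies here with its long side along y (either way round). The corner walls leave it 1.5 mm play a side, rise 5 mm above the rests, with leaning lead-in lips 7 mm higher, and cover only the last 18 mm of each side: the long sides are free for fingers; the plate is 6 mm below the rests.
- clamp_handle (a joint): How far the clamp's red handle is swung down (rad): 0 = open, handle raised 1.2 rad above level (stop); 1.2 = down, level, pointing to the jig's -y, shut. Starts at 0 to 0.25. In jig axes a point d along the handle is at handle_pin + d*(0, -cos a, sin a), a = 1.2 - joint. Stays where left; about 2.5 N at the grip moves it. A toggle link moves the bar and locks it at 1.2.
- handle_pin (a point): The pin the handle turns on, fixed in the clamp base: 46 mm above the bench, 151 mm from the nest centre towards the jig's -y.
- handle_grip (a point): Point on the red handle's centreline 95 mm from the pin; moves with it. The red grip is 16 mm wide (jig x), 18 mm thick, from 39 to 115 mm from the pin. Can be pinched from above across its width and led along its arc, turning between the fingers. Raised, the handle's end is up to 155 mm above the bench; shut, it lies level, its centre 46 mm above the bench.
- clamp_bar: The clamp's steel bar (18 mm wide, 66 mm long) with a black rubber foot at its end, moved only by the handle. Origin: its own pin, 42 mm above the bench, 106 mm from the nest centre towards the jig's -y. Open, it stands upright, its end about 115 mm above the bench; shut, it lies level over the near end of the frame.
- clamp_pad (a point): Underside of the black rubber foot (14 mm across) at the end of the clamp bar; shut, it comes down on the frame's face 46 mm from the nest centre towards the jig's -y, 31 mm above the bench.
- duster: Air-duster can, white with blue band, 52 mm across, upright in a grey bracket fixed to the bench (base 66 x 66 mm) off the +y end of the jig. On top a red cap with a thin red straw that reaches 46 mm from the axis along its own -y, roughly towards the nest. Origin: at bench height on the can's axis.
- cap_top (a point): Centre of the top of the can's red spray cap (22 mm across), 154 mm above the bench when up.
- duster_cap (a joint): How far the sprung cap is pressed down: 0 = up, 0.0045 m = right down. The spring takes about 2.5 N to start and 5.5 N right down, and lifts the cap when let go.
- cover: The white cover frame, folded from sheet steel: 58 mm (x) x 120 mm (y) x 15 mm high, open below, with a 30 x 64 mm window through its face. About 0.11 kg. Origin: centre of its underside; z up. Lies loose on the bench beside the jig, face up; it can be grasped across its 58 mm width.
- screw_carton: Yellow card carton of screws, 90 x 70 x 45 mm, loose on the bench. Leave alone. Origin: centre of its underside.
- driver: Dark blue electric screwdriver lying on the bench, 36 mm thick, from 65 mm behind to 154 mm ahead of its origin along its x. Leave alone. Origin: on the bench below the middle of its body.
- packets: Three frames wrapped in brown paper, stacked: 100 x 150 x 57 mm. Leave alone. Origin: centre of its underside.
Mind the look-alikes: they are no part of the job. Of the things that look like the cover, the middle-sized one is meant.

How it is judged:
By the outcome, as a careful person would: the job done as asked, in the order asked, and still so for the second after the job is handed in, with the robot touching nothing.
It also fails if it takes over 67 s, if anything falls off the work surface, if the arm or the gripper's body presses on something with over 40 N, if the wrist force passes 120 N, or if a joint passes its speed limit or range.

## Working session

There is one attempt and no reset: what is moved stays moved. The work goes in short steps, Python scripts to look and compute and a tool call to move; the robot and the scene stay as the last step left them, time stands still between calls to the robot, and variables do not carry over. Pictures are saved under pics/ and viewed, at most 14 in all, crops included, and the job is handed in when it is done.

Besides the shell and the picture viewer there is one more tool, called after ">>>" in YAML: its name, and indented under it one key for each argument. move_arm: Moves the arm, as the interface text tells. Its arguments: {"type":"object","properties":{"rows":{"type":"string"}},"required":["rows"]}

```bash
ls; mkdir -p pics
python3 - <<'E'
from cell import *
import cv2
print(read_state())
for n in ["side","top","wrist"]:
    g=get_image(n); cv2.imwrite(f"pics/{n}0.png",g["img"][:,:,::-1])
    print(n,{k:v for k,v in g.items() if k!="img"})
E
```

```text
pics
{'clock': 0.0, 'qpos': array([-1.39679148,  0.62935721,  0.03843734,  1.51838924, -0.02701787,
        0.99629926, -0.01999144]), 'qd': array([-6.07424365e-05, -4.72302380e-04, -3.33735343e-04,  1.29442096e-03,
        4.08509967e-04,  1.09696592e-03, -5.33770681e-04]), 'tau': array([ 2.84442995e-04, -5.63417423e+01,  1.22614793e+00, -1.93434674e+01,
        1.10481508e-02,  1.06311188e-02,  1.97582345e-06]), 'eef_pos': array([154.2028822 , 630.81417125, 244.37500678]), 'tool_rot': array([-3.13965733e+00,  8.93314255e-06,  2.90178989e+00]), 'force': array([-0.27204366,  0.38619378,  0.57712609]), 'torque': array([0.04464792, 0.02696337, 0.02515868]), 'gripper_force': 0.0, 'width': 85.06710663149079}
side {'vfov': 46.68132316910962, 'cx': 318.3478099395537, 'cy': 207.18060424910686, 'extrinsics': array([[ 7.28507344e-01,  4.16817086e-01, -5.43636429e-01,
        -2.40830161e+02],
       [-6.84948007e-01,  4.56070534e-01, -5.68195297e-01,
        -9.09391540e+02],
       [ 1.11030488e-02,  7.86297135e-01,  6.17748766e-01,
         1.04430081e+03],
       [ 0.00000000e+00,  0.00000
[... 233 characters left out ...]
],
       [-9.99846767e-01, -1.40439790e-02,  1.04503106e-02,
        -9.30976441e+01],
       [ 9.28737533e-03,  8.04630963e-02,  9.96714320e-01,
         1.47220949e+03],
       [ 0.00000000e+00,  0.00000000e+00,  0.00000000e+00,
         1.00000000e+00]])}
wrist {'vfov': 71.08040187270068, 'cx': 322.47820326986863, 'cy': 200.8524827970586, 'T_tool_cam': array([[ 5.43311421e-04,  9.54280235e-01,  2.98912926e-01,
         7.64052343e+01],
       [ 9.99999241e-01, -8.49077877e-04,  8.93060165e-04,
        -4.47571221e-01],
       [ 1.10603002e-03,  2.98912214e-01, -9.54279972e-01,
        -1.28188012e+02],
       [ 0.00000000e+00,  0.00000000e+00,  0.00000000e+00,
         1.00000000e+00]])}
```

View pics/top0.png

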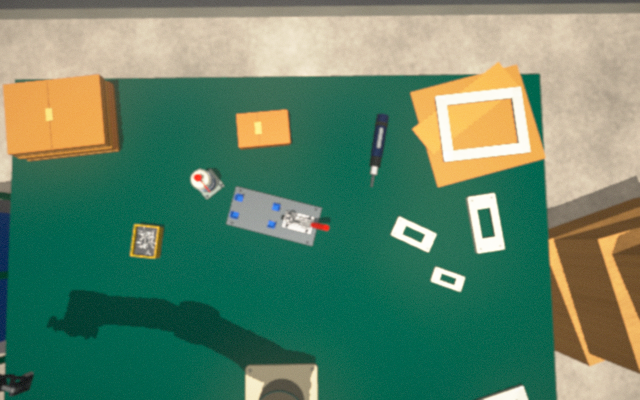

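View pics/side0.png

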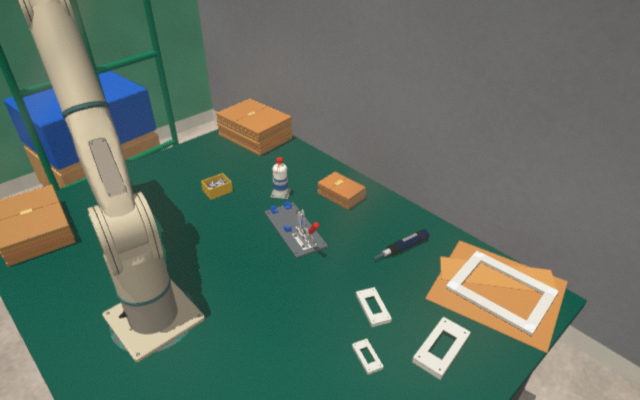

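Top view: the frame-like things are at (448,279), (414,234), (486,223) and (483,124), the last lying on the brown sheets. The jig is around (275,215), with its clamp and red handle to the right and the duster at (205,182). Next I'll measure sizes and positions from colour masks, with an enlarged crop.

```bash
cat > h.py <<'E'
from cell import *
import cv2, numpy as np
from scipy.spatial.transform import Rotation as Ro
def cam(n):
    s=read_state(); g=get_image(n)
    T=np.eye(4)
    if n=="wrist":
        T[:3,:3]=Ro.from_euler('xyz',s["tool_rot"]).as_matrix(); T[:3,3]=s["eef_pos"]; T=T@g["T_tool_cam"]
    else: T=g["extrinsics"]
    g["T"]=T; g["f"]=200/np.tan(np.radians(g["vfov"]/2)); return g
def ray(g,p):
    d=np.array([(p[0]-g["cx"])/g["f"],-(p[1]-g["cy"])/g["f"],-1.]); d=g["T"][:3,:3]@d
    return g["T"][:3,3],d/np.linalg.norm(d)
def onz(g,p,z):
    o,d=ray(g,p); return o+d*(z-o[2])/d[2]
def proj(g,P):
    q=g["T"][:3,:3].T@(np.asarray(P,float)-g["T"][:3,3]); return np.array([g["cx"]+g["f"]*q[0]/-q[2],g["cy"]-g["f"]*q[1]/-q[2]])
def tri(*gp):
    A=np.zeros((3,3));b=np.zeros(3);R=[ray(g,p) for g,p in gp]
    for o,d in R: M=np.eye(3)-np.outer(d,d);A+=M;b+=M@o
    x=np.linalg.solve(A,b); return x,max(np.linalg.norm((np.eye(3)-np.outer(d,d))@(x-o)) for o,d in R)
def blobs(m,amin=15):
    n,l,s,c=cv2.connectedComponentsWithStats(m.astype(np.uint8)); return [(c[i],s[i,4],l==i) for i in range(1,n) if s[i,4]>=amin]
def masks(img):
    h=cv2.cvtColor(img,cv2.COLOR_RGB2HSV).astype(int);H,S,V=h[...,0],h[...,1],h[...,2]
    return dict(white=(S<40)&(V>190),blue=(H>100)&(H<130)&(S>120)&(V>70),red=((H<8)|(H>172))&(S>150)&(V>90),grey=(S<60)&(V>70)&(V<170))
E
python3 - <<'E'
from h import *
g=cam("top");m=masks(g["img"])
for k,z in (("white",15),("blue",24),("red",150)):
    for c,a,l in blobs(m[k],6):
        if not(120<c[0]<540 and 70<c[1]<330):continue
        r=cv2.minAreaRect(cv2.findContours(l.astype(np.uint8),0,1)[0][0]); b=[onz(g,p,z)[:2] for p in cv2.boxPoints(r)]
        print(k,c.round(1),a,"xy",onz(g,c,z).round(0)[:2],"size",np.round([np.hypot(*(b[0]-b[1])),np.hypot(*(b[1]-b[2]))]))
s=cam("side");m=masks(s["img"])
for k in("blue","red","white"):
    for c,a,l in blobs(m[k],6): 
        if c[0]>220: print("side",k,c.round(1),a)
im=np.vstack([cv2.resize(g["img"][150:260,170:345],None,fx=4,fy=2.7,interpolation=2) if 0 else cv2.resize(g["img"][150:260,170:345],(477,300)),cv2.resize(g["img"][190:300,370:545],(477,300))])
cv2.imwrite("pics/c1.png",im[:,:,::-1])
E
```

```text
white [266.2  70.3] 20 xy [973.  36.] size [15. 32.]
white [482.2 124. ] 2545 xy [ 800. -609.] size [266. 200.]
white [373.9 169.8] 33 xy [ 666. -281.] size [12. 18.]
white [203.4 175.7] 90 xy [655. 224.] size [28. 55.]
white [201.2 186.8] 120 xy [622. 230.] size [33. 85.]
white [485.8 222.8] 1251 xy [ 504. -607.] size [ 85. 171.]
white [298.  223.8] 323 xy [509. -54.] size [54. 89.]
white [287.2 215.2] 6 xy [535. -22.] size [4. 6.]
white [312.  217.5] 8 xy [527. -95.] size [6. 6.]
white [413.3 234. ] 697 xy [ 474. -392.] size [ 62. 124.]
white [141.7 235.7] 17 xy [481. 403.] size [ 9. 18.]
white [150.3 235.7] 45 xy [481. 378.] size [20. 29.]
white [143.3 245.6] 21 xy [452. 398.] size [17.  9.]
white [447.5 278.8] 412 xy [ 342. -488.] size [46. 93.]
blue [376.1 151.2] 35 xy [ 720. -288.] size [21. 24.]
blue [238.6 197.1] 50 xy [589. 119.] size [20. 21.]
blue [275.8 206.6] 48 xy [560.  10.] size [20. 20.]
blue [234.  214.5] 44 xy [539. 132.] size [23. 15.]
blue [271.2 224.1] 43 xy [509.  24.] size [17. 20.]
red [197.5 177.3] 35 xy [633. 210.] size [19. 14.]
red [320.2 226.2] 95 xy [ 497. -117.] size [16. 47.]
side blue [279.6 187.1] 40
side blue [287.  204.6] 45
side blue [273.6 208.9] 40
side blue [287.2 228.2] 33
side blue [400.2 242.6] 11
side red [278.8 159.8] 28
side red [313.4 227.4] 60
side white [274.7 167.6] 23
side white [281.4 168.6] 44
side white [276.8 176.2] 13
side white [298.6 240.8] 31
side white [309.  245.7] 7
side white [304.3 248.1] 7
side white [386.8 250.8] 14
side white [504.5 292. ] 2061
side white [373.3 305.8] 506
side white [441.5 346. ] 1211
side white [367.2 355.4] 379
side white [567.6 367.6] 8
side white [549.7 393.8] 160
side white [564.6 391.5] 13
```

View pics/c1.png

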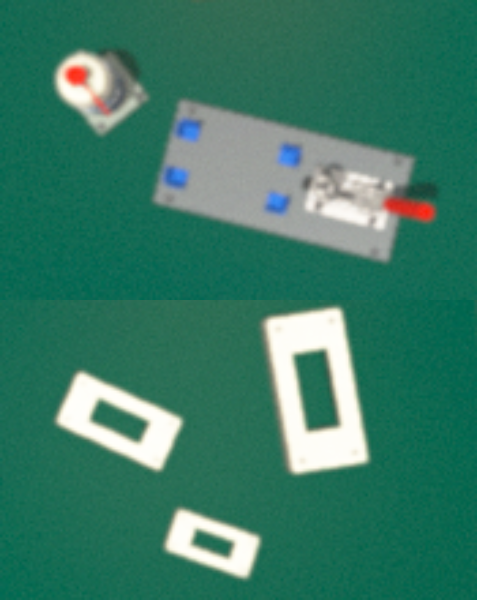

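The crop shows the white frames in the lower half. In full-picture pixels, (448,279) measures about 93x46, (414,234) about 124x62 and (486,223) about 171x85; (483,124) is 266x200. **(414,234) is the cover**: it is the middle of the three same-shaped frames and the only one close to 120x58. The jig's y runs to the left, towards the duster.

```bash
cat >> h.py <<'E'
def plan(x,y,z,yaw,grip=-1):
    s=read_state(); R=Ro.from_euler('xyz',s["tool_rot"])
    R2=Ro.from_euler('xyz',[np.pi,0,yaw])
    d=R.inv().apply(np.array([x,y,z])-s["eef_pos"]); w=(R.inv()*R2).as_rotvec()
    print("t",round(float(s["clock"]),2),"pos",s["eef_pos"].round(1),"rpy",s["tool_rot"].round(3),"F",s["force"].round(1),"w",round(float(s["width"]),1))
    print("dist",d.round(1),"rows>=",np.ceil(max(np.linalg.norm(d)/41.7,np.degrees(np.linalg.norm(w))/7.16)))
    print("row:",*(d/300).round(4),*(w/(np.pi/2)).round(4),grip)
E
python3 - <<'E'
from h import *
t=cam("top");s=cam("side")
for a,b in [((238.6,197.1),(287,204.6)),((275.8,206.6),(0,0)),((234,214.5),(273.6,208.9)),((271.2,224.1),(287.2,228.2)),((197.5,177.3),(278.8,159.8)),((320.2,226.2),(313.4,227.4)),((413.3,234),(373.3,305.8))]:
    if b[0]: print(a,[np.round(q,1) for q in tri((t,a),(s,b))])
plan(565,129,300,1.304)
E
```

```text
(238.6, 197.1) [array([589.1, 120.2,  19. ]), np.float64(1.0)]
(234, 214.5) [array([538.2, 133.8,  18.5]), np.float64(0.9)]
(271.2, 224.1) [array([508.9,  25.1,  14. ]), np.float64(0.5)]
(197.5, 177.3) [array([632.2, 211.1, 148. ]), np.float64(0.6)]
(320.2, 226.2) [array([ 497.7, -117.1,  114.2]), np.float64(0.2)]
(413.3, 234) [array([ 474.4, -393.9,    8.5]), np.float64(0.2)]
t 0.35 pos [154.3 631.3 245.1] rpy [-3.141 -0.     2.902] F [ 0.4  0.7 -0.4] w 85.1
dist [-518.2 -390.4  -54.8] rows>= 16.0
row: -1.7274 -1.3014 -0.1825 -0.0002 0.0002 1.0172 -1
```

>>> move_arm:
  rows: "-0.86 -0.65 -0.18 0 0 0.5 1;-0.86 -0.65 -0.18 0 0 0.5 1;-0.86 -0.65 -0.18 0 0 0.5 1;-0.86 -0.65 -0.18 0 0 0.5 1;-0.86 -0.65 -0.18 0 0 0.5 1;-0.86 -0.65 -0.18 0 0 0.5 1;-0.86 -0.65 -0.18 0 0 0.5 1;-0.86 -0.65 -0.18 0 0 0.5 1"

```text
clock: 1.02
eef_pos: [360.2, 378.3, 300.0]
tool_rot: [3.141, 0.001, 2.113]
force: [0.5, 0.8, -0.2]
width: -0.3
gripper_force: 0.0
```

```bash
python3 -c "
from h import *
plan(565,129,300,1.304)"
```

```text
t 1.02 pos [360.2 378.3 300. ] rpy [3.141e+00 1.000e-03 2.113e+00] F [ 0.5  0.8 -0.2] w -0.3
dist [-3.192e+02  4.670e+01  2.000e-01] rows>= 8.0
row: -1.064 0.1556 0.0007 0.0006 0.0001 0.5152 -1
```

>>> move_arm:
  rows: "-1 0.155 0 0 0 0.515 1;-1 0.155 0 0 0 0.515 1;-1 0.155 0 0 0 0.515 1;-1 0.155 0 0 0 0.515 1;-1 0.155 0 0 0 0.515 1;-1 0.155 0 0 0 0.515 1;-1 0.155 0 0 0 0.515 1;-1 0.155 0 0 0 0.515 1;-1 0.155 0 0 0 0.515 1"

```text
clock: 1.77
eef_pos: [556.5, 143.6, 299.5]
tool_rot: [3.139, 0.002, 1.3]
force: [0.9, 0.3, 0.8]
width: -0.1
gripper_force: 0.0
```

```bash
cat > look.py <<'E'
import sys,pickle
from h import *
g=cam("wrist");n=sys.argv[1];pickle.dump(g,open(n+".pkl","wb"));cv2.imwrite(f"pics/{n}.png",g["img"][:,:,::-1])
m=masks(g["img"])
for k,z in (("blue",20),("red",150),("white",15)):
    for c,a,l in blobs(m[k],60): print(k,c.round(1),a,onz(g,c,z).round(1))
E
python3 look.py w1
```

```text
blue [346.5 176.1] 204 [587.8 120.1  20. ]
blue [310.6 176.7] 192 [536.2 133.4  20. ]
blue [309.4 241.8] 62 [504.7  31.6  20. ]
blue [345.5 244.2] 173 [559.3  12.1  20. ]
red [378.8 102.5] 358 [630.3 211.1 150. ]
white [184.3   1.9] 60 [445.  390.8  15. ]
white [204.2   9.9] 510 [465.8 376.2  15. ]
white [171.1  12. ] 85 [424.4 385.1  15. ]
white [363.9 102.5] 2460 [636.6 213.7  15. ]
white [309.3 172.5] 407 [535.6 139.   15. ]
white [499.2 187.2] 119 [808.2  39.9  15. ]
white [328.7 234.6] 78 [537.2  33.3  15. ]
white [ 39.1 282.5] 1901 [40.2 79.2 15. ]
white [ 73.2 361.8] 351 [  5.1 -90.3  15. ]
```

View pics/w1.png

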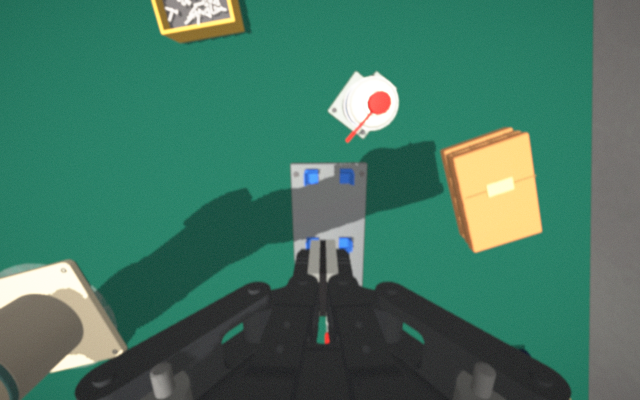

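The wrist view shows the cap at (379,103) with its straw pointing to lower left, the nest's blue rests at (311,177), (346,176), (309,242) and (345,244), and the closed fingertips at (323,240). Now I'll move closer to the cap for the second view.

```bash
python3 -c "
from h import *
plan(617,163,225,1.304,1)"
```

```text
t 1.82 pos [554.8 146.6 299.2] rpy [3.141e+00 1.000e-03 1.304e+00] F [0.3 0.6 0.2] w 0.3
dist [32.3 55.7 74.2] rows>= 3.0
row: 0.1076 0.1855 0.2474 0.0002 0.0003 0.0001 1
```

>>> move_arm:
  rows: "0.108 0.186 0.247 0 0 0 1;0.108 0.186 0.247 0 0 0 1;0.108 0.186 0.247 0 0 0 1;0.108 0.186 0.247 0 0 0 1;0.108 0.186 0.247 0 0 0 1;0.108 0.186 0.247 0 0 0 1"

```text
clock: 2.32
eef_pos: [615.7, 166.1, 226.2]
tool_rot: [3.142, -0.001, 1.309]
force: [0.5, 0.2, 0.0]
width: 0.1
gripper_force: 0.0
```

```bash
python3 look.py w2
python3 - <<'E'
from h import *
import pickle
G=[(n,pickle.load(open(n+".pkl","rb"))) for n in("w1","w2")]+[("top",cam("top")),("side",cam("side"))]
P=[]
for n,g in G:
    m=cv2.morphologyEx(masks(g["img"])["red"].astype(np.uint8),cv2.MORPH_OPEN,np.ones((9,9)) if n=="w2" else np.ones((5,5)) if n=="w1" else np.ones((3,3)))
    b=[(c,a) for c,a,l in blobs(m,5)]; pr=proj(g,[631,211,152])
    c=min(b,key=lambda q:np.hypot(*(q[0]-pr))); print(n,c,onz(g,c[0],154).round(1)); P.append((g,c[0]))
print(tri(*P[:2]),tri(*P[1:3]),tri(*P))
plan(631,211,185,1.304,1)
E
```

```text
blue [269.4 217.7] 301 [536.9 133.7  20. ]
blue [311.6 217.5] 274 [589. 120.  20.]
blue [275.1 287.1] 63 [512.4  34.   20. ]
red [323.6 159.7] 719 [627.7 207.7 150. ]
white [127.5  19.4] 1160 [460.8 383.7  15. ]
white [93.  29.1] 106 [421.1 385.   15. ]
white [326.1 139.4] 3061 [631.7 209.3  15. ]
white [488.2 237. ] 200 [806.8  31.3  15. ]
white [  6.8 330.9] 203 [101.5  61.8  15. ]
w1 (array([378.86609687, 102.5982906 ]), np.int32(351)) [629.6 211.2 154. ]
w2 (array([329.66462168, 155.41717791]), np.int32(489)) [632.8 210.1 154. ]
top (array([320.4       , 226.14736842]), np.int32(95)) [ 496.7 -117.1  154. ]
side (array([278.91666667, 159.91666667]), np.int32(24)) [625.8 203.2 154. ]
(array([632.07323088, 209.87953596, 144.82409243]), np.float64(1.2657575075519722)) (array([  590.32086685,  -167.96399393, -2458.75094513]), np.float64(9.564212228736775)) (array([578.14339979, 109.51597053, 206.27794134]), np.float64(240.5183390794093))
t 2.47 pos [616.2 165.5 226.9] rpy [ 3.140e+00 -2.000e-03  1.308e+00] F [0.4 0.1 0.6] w 0.1
dist [47.7  2.4 42. ] rows>= 2.0
row: 0.1589 0.008 0.14 0.0009 -0.001 0.0025 1
```

>>> move_arm:
  rows: "0.157 0.012 0.14 0 0 0 1;0.157 0.012 0.183 0 0 0 1;0.157 0.012 0.183 0 0 0 1;0.157 0.012 0.183 0 0 0 1;0.157 0.012 0.183 0 0 0 1"

```text
clock: 2.88
eef_pos: [632.4, 208.7, 171.6]
tool_rot: [3.14, 0.0, 1.307]
force: [0.6, -1.7, 1.1]
width: 0.0
gripper_force: 0.0
```

```bash
python3 look.py w3; python3 -c "
from h import *
plan(632.3,210,164,1.304,1)"
```

```text
blue [258.7 271. ] 387 [537.7 135.   20. ]
red [318.8 234.1] 503 [632.6 217.4 150. ]
red [287.7 271.7] 67 [607.8 198.3 150. ]
white [89.7 52.5] 1904 [460.8 387.9  15. ]
white [67.3 26.6] 86 [452.  411.8  15. ]
white [50.7 70.6] 135 [418.3 383.7  15. ]
white [317.8 199.8] 4395 [624.5 197.8  15. ]
t 2.93 pos [632.7 208.1 172. ] rpy [3.14  0.    1.306] F [ 0.2 -0.7  0.3] w 0.2
dist [ 1.7 -0.9  8. ] rows>= 1.0
row: 0.0057 -0.0029 0.0267 0.0013 0.0001 0.0012 1
```

View pics/w3.png

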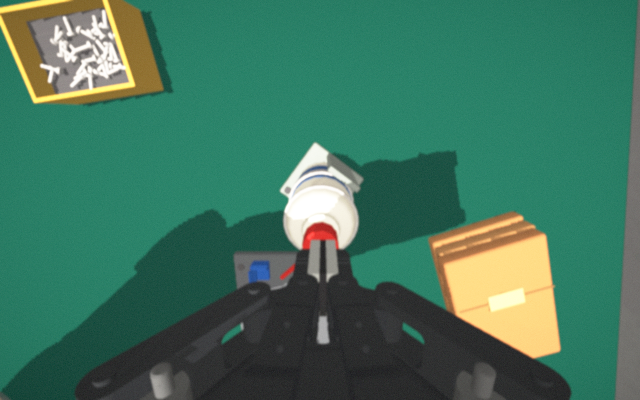

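The closed fingertips at (322,240) stand over the red cap at (320,235). Now I'll press slowly.

>>> move_arm:
  rows: "0.005 -0.003 0.01 0 0 0 1;0.005 -0.003 0.02 0 0 0 1;0.005 -0.003 0.027 0 0 0 1;0.005 -0.003 0.03 0 0 0 1;0.005 -0.003 0.03 0 0 0 1"

```text
clock: 3.35
eef_pos: [632.5, 210.4, 163.6]
tool_rot: [3.14, -0.001, 1.306]
force: [-2.5, -0.4, 11.5]
width: 0.2
gripper_force: 5.9
```

>>> move_arm:
  rows: "0 0 0.005 0 0 0 1;0 0 0.005 0 0 0 1;0 0 0.005 0 0 0 1"

```text
clock: 3.6
eef_pos: [632.6, 210.4, 163.5]
tool_rot: [3.139, -0.002, 1.307]
force: [-4.7, -2.9, 19.4]
width: -0.1
gripper_force: 9.6
```

It is against the hard stop: the force rose to 19 N with no further travel. I'll release it and measure the cover and nest from the pictures I already have.

>>> move_arm:
  rows: "0 0 -0.03 0 0 0 1;0 0 -0.1 0 0 0 1;0 0 -0.25 0 0 0 -1;0 0 -0.4 0 0 0 -1;0 0 -0.4 0 0 0 -1"

```text
clock: 4.02
eef_pos: [635.2, 211.3, 287.5]
tool_rot: [3.131, -0.006, 1.307]
force: [2.1, -0.2, 0.4]
width: 35.6
gripper_force: 0.0
```

Run:
```python
from h import *
g=cam("top")
for c,a,l in blobs(masks(g["img"])["white"],200):
    if abs(c[0]-413)<6:
        b=cv2.boxPoints(cv2.minAreaRect(cv2.findContours(l.astype(np.uint8),0,1)[0][0]));b=np.array([onz(g,p,12)[:2] for p in b])
        e=max((b[1]-b[0],b[2]-b[1]),key=np.linalg.norm);print(c,b.mean(0),"long dir",np.arctan2(e[1],e[0]))
# cap state
for c,a,l in blobs(masks(g["img"])["red"],5):print(c,a)
plan(474,-370,230,1.7)
```

```text
[413.25186289 233.92250373] [ 474.57209416 -392.91677982] long dir -2.0197966679721424
[197.5483871  177.29032258] 31
[320.13684211 226.09473684] 95
t 4.07 pos [634.6 211.4 286. ] rpy [ 3.133 -0.006  1.307] F [1.2 1.2 0.9] w 42.9
dist [-603.4   -4.    52.6] rows>= 15.0
row: -2.0115 -0.0134 0.1752 0.0062 -0.0025 -0.2501 -1
```

>>> move_arm:
  rows: "-1 0 0.1 0.006 -0.0025 -0.13 -1;-1 0 0.1 0.006 -0.0025 -0.13 -1;-1 0 0.1 0.006 -0.0025 -0.13 -1;-1 0 0.1 0.006 -0.0025 -0.13 -1;-1 0 0.1 0.006 -0.0025 -0.13 -1;-1 0 0.1 0.006 -0.0025 -0.13 -1;-1 0 0.1 0.006 -0.0025 -0.13 -1;-1 0 0.1 0.006 -0.0025 -0.13 -1"

```text
clock: 4.73
eef_pos: [549.9, -86.7, 249.3]
tool_rot: [-3.129, 0.008, 1.501]
force: [0.1, -0.6, 1.5]
width: 85.1
gripper_force: 0.0
```

```bash
python3 -c "
from h import *
plan(480,-350,210,1.122)"
```

```text
t 4.73 pos [549.9 -86.7 249.3] rpy [-3.129  0.008  1.501] F [ 0.1 -0.6  1.5] w 85.1
dist [-267.2  -50.9   41.9] rows>= 7.0
row: -0.8905 -0.1698 0.1397 -0.0069 0.0062 0.2415 -1
```

>>> move_arm:
  rows: "-0.89 -0.17 0.14 -0.007 0.006 0.24 -1;-0.89 -0.17 0.14 -0.007 0.006 0.24 -1;-0.89 -0.17 0.14 -0.007 0.006 0.24 -1;-0.89 -0.17 0.14 -0.007 0.006 0.24 -1;-0.89 -0.17 0.14 -0.007 0.006 0.24 -1;-0.89 -0.17 0.14 -0.007 0.006 0.24 -1;-0.89 -0.17 0.14 -0.007 0.006 0.24 -1;-0.89 -0.17 0.14 -0.007 0.006 0.24 -1;-0.89 -0.17 0.14 -0.007 0.006 0.24 -1;-0.89 -0.17 0.14 -0.007 0.006 0.24 -1"

```text
clock: 5.57
eef_pos: [486.6, -340.6, 208.4]
tool_rot: [-3.141, -0.006, 1.135]
force: [1.3, 0.6, 0.3]
width: 85.6
gripper_force: 0.0
```

```bash
python3 look.py w4 |grep white; python3 -c "
from h import *
plan(450,-440,210,1.122)"
```

```text
white [456.1  58.7] 344 [ 668.  -280.6   15. ]
white [578.4 262.7] 6615 [ 741.  -577.3   15. ]
white [330.4 222. ] 3181 [ 474.  -391.3   15. ]
white [271.9 314.3] 1237 [ 344.6 -481.1   15. ]
white [396.3 332.7] 638 [ 489.  -582.2   15. ]
t 5.62 pos [ 487.  -340.   208.6] rpy [ 3.142 -0.007  1.136] F [ 1.  -0.1 -0.1] w 85.6
dist [-106.3    8.5   -2.1] rows>= 3.0
row: -0.3542 0.0282 -0.0069 -0.0 -0.0041 0.0092 -1
```

View pics/w4.png

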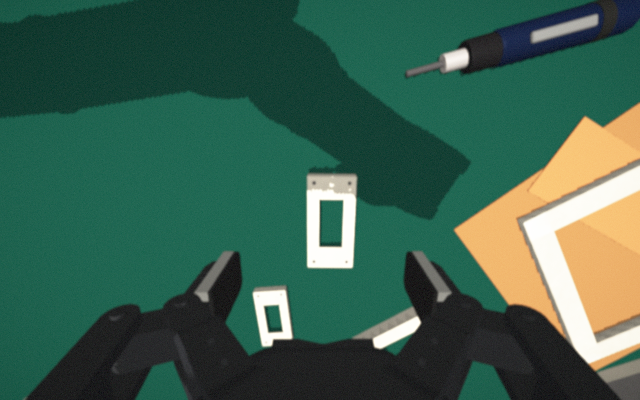

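The cover is at (331,222), lined up with the tool, with its window at (331,223). The small frame is at (272,316), well clear. Next comes the second view, from farther along.

>>> move_arm:
  rows: "-0.354 0.028 -0.006 0 -0.004 0.009 -1;-0.354 0.028 -0.006 0 -0.004 0.009 -1;-0.354 0.028 -0.006 0 -0.004 0.009 -1;-0.354 0.028 -0.006 0 -0.004 0.009 -1;-0.354 0.028 -0.006 0 -0.004 0.009 -1;-0.354 0.028 -0.006 0 -0.004 0.009 -1"

```text
clock: 6.12
eef_pos: [450.7, -439.3, 210.1]
tool_rot: [3.141, -0.001, 1.123]
force: [-0.4, -0.1, -0.7]
width: 85.4
gripper_force: 0.0
```

```bash
python3 look.py w5 >/dev/null
cat > cov.py <<'E'
from h import *
import pickle
Q=[]
for n in("w4","w5"):
    g=pickle.load(open(n+".pkl","rb")); h=cv2.cvtColor(g["img"],cv2.COLOR_RGB2HSV)
    m=(h[...,1]<90).astype(np.uint8)&(h[...,2]>90)
    cs,hi=cv2.findContours(m,cv2.RETR_CCOMP,cv2.CHAIN_APPROX_NONE); pr=proj(g,[474,-393,15])
    holes=[c for c,k in zip(cs,hi[0]) if k[3]>=0 and cv2.contourArea(c)>200]
    c=min(holes,key=lambda c:np.hypot(*(c.mean(0)[0]-pr))); r=cv2.minAreaRect(c)
    b=cv2.boxPoints(r); b=b[np.argsort([p[1]*3+p[0] for p in b])]
    w=np.array([onz(g,p,15)[:2] for p in b]); print(n,r,"win centre",w.mean(0).round(1),"sizes",np.linalg.norm(w[0]-w[1]).round(1),np.linalg.norm(w[0]-w[2]).round(1),"dir",np.arctan2(*(w[0]+w[1]-w[2]-w[3])[::-1]).round(3)); Q.append((g,b,r[0]))
print("tri centre",tri((Q[0][0],Q[0][2]),(Q[1][0],Q[1][2])))
for i in range(4):print(tri((Q[0][0],Q[0][1][i]),(Q[1][0],Q[1][1][i]))[0].round(1))
plan(474,-392,60,1.122)
E
python3 cov.py
```

```text
w4 ((330.5, 223.0), (23.0, 46.0), 0.0) win centre [ 473.2 -393.2] sizes 27.7 60.9 dir 1.144
w5 ((322.5, 134.5), (27.0, 57.0), 0.0) win centre [ 473.4 -392.7] sizes 29.5 62.7 dir 1.124
tri centre (array([ 473.82509218, -391.69980261,   17.01583411]), np.float64(0.036713133940797636))
[ 473.9 -358.3   19.9]
[ 499.3 -370.5   18.4]
[ 446.6 -414.4   15.1]
[ 473.7 -428.    13.1]
t 6.17 pos [ 450.9 -439.   210.1] rpy [ 3.141e+00 -1.000e-03  1.124e+00] F [-0.3  0.5  0.2] w 85.5
dist [ 52.2   0.4 150.1] rows>= 4.0
row: 0.1741 0.0013 0.5004 0.0004 -0.0006 0.0013 -1
```

View pics/w5.png

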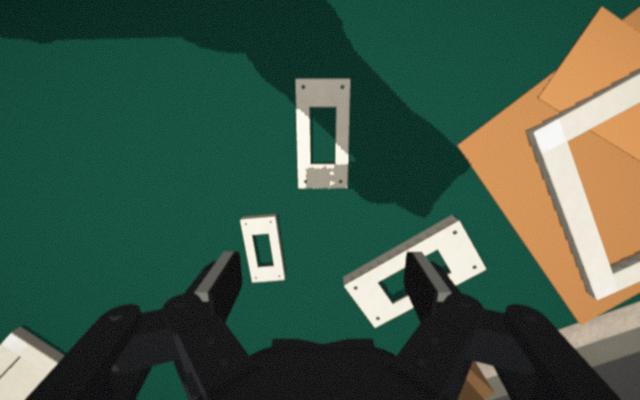

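From this view the cover's window is at (322,134). The two-view centre is (473.7,-392.2) with its face at 15–17 mm, which agrees with the 15 mm given; yaw is 1.123. Now I'll go down and grasp.

>>> move_arm:
  rows: "0.173 0.001 0.2 0 0 0 -1;0.173 0.001 0.35 0 0 0 -1;0.173 0.001 0.5 0 0 0 -1;0.173 0.001 0.56 0 0 0 -1;0.173 0.001 0.6 0 0 0 -1;0.173 0.001 0.63 0 0 0 -1;0.173 0.001 0.65 0 0 0 -1;0.173 0.001 0.66 0 0 0 -1;0.173 0.001 0.66 0 0 0 -1"

```text
clock: 6.92
eef_pos: [472.9, -396.0, 13.4]
tool_rot: [3.139, 0.002, 1.121]
force: [-0.5, -0.6, 0.1]
width: 85.6
gripper_force: 0.0
```

>>> move_arm:
  rows: "0.007 0 0.004 0 0 0 -1;0.007 0 0.004 0 0 0 0;0.007 0 0.004 0 0 0 1;0.007 0 0.004 0 0 0 1;0.007 0 0.004 0 0 0 1;0.007 0 0.004 0 0 0 1;0.007 0 0.004 0 0 0 1"

```text
clock: 7.5
eef_pos: [473.6, -394.0, 12.6]
tool_rot: [3.139, 0.001, 1.12]
force: [-0.2, 0.8, 5.6]
width: 56.7
gripper_force: 64.3
```

>>> move_arm:
  rows: "0 0 -0.05 0 0 0 1;0 0 -0.1 0 0 0 1;0 0 -0.2 0 0 0 1;0 0 -0.35 0 0 0 1;0 0 -0.5 0 0 0 1;0 0 -0.63 0 0 0 1;0 0 -0.63 0 0 0 1"

```text
clock: 8.08
eef_pos: [475.6, -397.0, 208.3]
tool_rot: [3.127, 0.005, 1.12]
force: [1.1, -1.9, -0.2]
width: 56.8
gripper_force: 64.3
```

```bash
python3 -c "
from h import *
plan(524,-21,210,1.304,1)"
```

```text
t 8.08 pos [ 475.6 -397.   208.3] rpy [3.127 0.005 1.12 ] F [ 1.1 -1.9 -0.2] w 56.8
dist [ 359.5 -120.2   -5.1] rows>= 10.0
row: 1.1982 -0.4007 -0.0171 0.0087 0.0039 -0.1172 1
```

>>> move_arm:
  rows: "0.6 -0.2 -0.02 0 0 -0.117 1;0.6 -0.2 -0.02 0 0 -0.117 1;0.6 -0.2 -0.02 0 0 -0.117 1;0.6 -0.2 -0.02 0 0 -0.117 1;1 -0.34 -0.02 0 0 -0.117 1;1 -0.34 -0.02 0 0 -0.117 1;1 -0.34 -0.02 0 0 -0.117 1;1 -0.34 -0.02 0 0 -0.117 1;1 -0.34 -0.02 0 0 -0.117 1;1 -0.34 -0.02 0 0 -0.117 1"

```text
clock: 8.92
eef_pos: [511.9, -76.8, 205.7]
tool_rot: [3.141, 0.001, 1.308]
force: [-1.5, -0.8, -0.6]
width: 56.4
gripper_force: 64.3
```

```bash
python3 -c "
from h import *
plan(524,-21,210,1.304,1)"
```

```text
t 8.92 pos [511.9 -76.8 205.7] rpy [3.141e+00 1.000e-03 1.308e+00] F [-1.5 -0.8 -0.6] w 56.4
dist [57.1 -2.8 -4.4] rows>= 2.0
row: 0.1902 -0.0094 -0.0146 0.0005 0.0006 0.0028 1
```

>>> move_arm:
  rows: "0.19 -0.009 -0.015 0 0 0.002 1;0.19 -0.009 -0.015 0 0 0.002 1;0.19 -0.009 -0.015 0 0 0.002 1;0.19 -0.009 -0.015 0 0 0.002 1;0.19 -0.009 -0.015 0 0 0.002 1"

```text
clock: 9.33
eef_pos: [523.8, -25.5, 210.2]
tool_rot: [3.14, 0.003, 1.298]
force: [-0.3, -0.7, -0.8]
width: 56.3
gripper_force: 64.3
```

```bash
python3 look.py w6; python3 -c "
from h import *
s=read_state();print(s['eef_pos'],s['tool_rot'])
im=cv2.imread('pics/w6.png')[60:360,160:480];cv2.imwrite('pics/w6c.png',cv2.resize(im,(640,600)))"
```

```text
blue [292.1  28.1] 597 [536.8 132.8  20. ]
blue [345.6  27.7] 594 [588.2 118.8  20. ]
blue [295.9 139.5] 230 [508.2  27.7  20. ]
blue [343.9 139.1] 236 [559.7  13.7  20. ]
blue [592.5 320.8] 292 [ 830.  -317.3   20. ]
blue [544.4 320.1] 726 [ 766.  -298.2   20. ]
red [320.7 290.4] 883 [507.2 -80.3 150. ]
white [313.8  79.4] 9386 [544.5  82.2  15. ]
white [364.6  39.7] 78 [605.  104.3  15. ]
white [322.  230.8] 16920 [505.8 -88.6  15. ]
white [ 34.1 310.4] 108 [ 90.6 -96.6  15. ]
white [549.5 331.4] 217 [ 775.8 -325.6   15. ]
white [616.7 395.8] 176 [ 872.7 -481.1   15. ]
[523.75315678 -25.5521392  210.17333741] [3.14042288e+00 2.71582743e-03 1.29763172e+00]
```

View pics/w6c.png

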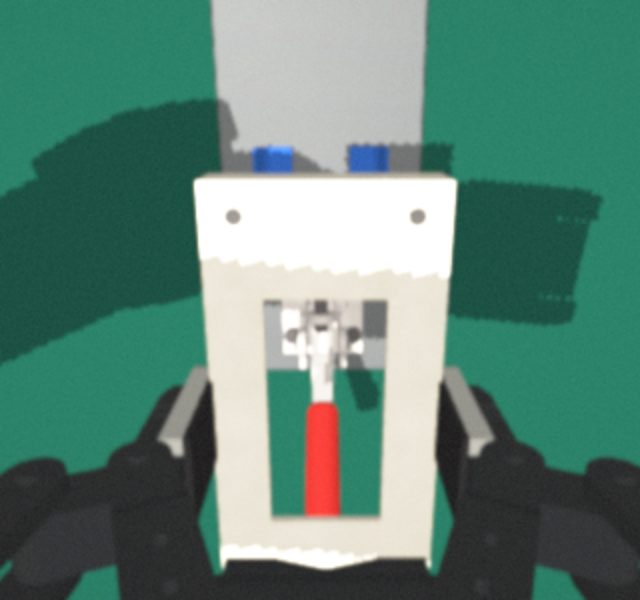

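The cover is held level, with its window at crop (264–388, 300–518). Its front end hides part of the near rests (crop (272,160) and (368,160)). I'll back off 45 mm so that all four can be seen.

>>> move_arm:
  rows: "-0.15 0 0 0 0 0.004 1;-0.15 0 0 0 0 0.004 1;-0.15 0 0 0 0 0.004 1;-0.15 0 0 0 0 0.004 1;-0.15 0 0 0 0 0.004 1"

```text
clock: 9.8
eef_pos: [512.1, -66.6, 210.0]
tool_rot: [3.141, 0.001, 1.294]
force: [-0.3, 0.4, -1.8]
width: 56.8
gripper_force: 64.3
```

```bash
cp look.py l2.py; python3 look.py w7|grep -E "blue|red"
python3 - <<'E'
from h import *
import pickle
g6,g7=[pickle.load(open(n+".pkl","rb")) for n in("w6","w7")]
B={}
for n,g in(("6",g6),("7",g7)):
    for P in [(537,133),(588,119),(508,27),(560,12)]:
        pr=proj(g,[*P,20]); c=min(blobs(masks(g["img"])["blue"],60),key=lambda q:np.hypot(*(q[0]-pr)))[0]; B[n,P]=c
for P in [(537,133),(588,119)]: print("rest tri",tri((g6,B["6",P]),(g7,B["7",P])))
for z in(18,22):
    W=np.array([onz(g7,B["7",P],z)[:2] for P in [(537,133),(588,119),(508,27),(560,12)]])
    print(z,W.round(1).tolist(),"centre",W.mean(0).round(1),"yaw",np.arctan2(*((W[0]+W[1]-W[2]-W[3])[::-1])),np.arctan2(*((W[1]-W[0]+W[3]-W[2])[::-1]))+np.pi/2)
# cover window in tool frame
for n,g in(("6",g6),("7",g7)):
    T=np.array(g["T"])@np.linalg.inv(g["T_tool_cam"])
    h=cv2.cvtColor(g["img"],cv2.COLOR_RGB2HSV); m=((h[...,1]<40)&(h[...,2]>140)).astype(np.uint8)
    # column/row scan lines: left,right edges of the window on row samples
    L=[];R=[];OL=[];OR=[]
    zt=T[2,3]+2.4
    for r in range(222,306,6):
        row=h[r,:,1].astype(int)<50
        def inv(c): return (np.linalg.inv(T)@np.append(onz(g,(c,r),zt),1))[:2]
        G=cv2.cvtColor(g["img"],cv2.COLOR_RGB2GRAY)[r].astype(float)
        d=np.abs(np.diff(G)); 
        L.append(inv(285+np.argmax(d[285:305])+.5)); R.append(inv(340+np.argmax(d[340:360])+.5))
    L,R=np.array(L),np.array(R); M=(L+R)/2
    print(n,"win mid y(tool)",np.median(M[:,1]).round(2),"slope L,R",np.polyfit(L[:,0],L[:,1],1)[0].round(4),np.polyfit(R[:,0],R[:,1],1)[0].round(4),"width",np.median(R[:,1]-L[:,1]).round(1))
    col=cv2.cvtColor(g["img"],cv2.COLOR_RGB2HSV)[:,308,1].astype(int)
    S=np.abs(np.diff(col)); a=200+np.argmax(S[200:222])+.5; b=305+np.argmax(S[305:330])+.5
    xs=[(np.linalg.inv(T)@np.append(onz(g,(308,q),zt),1))[0] for q in(a,b)]; print(" window x ends",a,b,np.round(xs,1),"mid",np.mean(xs).round(1))
plan(549,71,120,1.305,1)
E
```

```text
blue [294.7 103.6] 428 [506.8  23.4  20. ]
blue [345.3 102.6] 412 [559.3   9.5  20. ]
blue [603.7 292.9] 316 [ 830.5 -315.8   20. ]
blue [543.5 294.5] 1090 [ 753.3 -296.5   20. ]
red [321.3 263.1] 1284 [502.4 -97.9 150. ]
rest tri (array([548.85392142,  -3.51862128, 532.13769811]), np.float64(0.02703804648893203))
rest tri (array([517.03040463,   4.82935558, 533.4168924 ]), np.float64(0.2979538537001119))
18 [[506.6, 23.5], [559.5, 9.6], [506.6, 23.5], [559.5, 9.6]] centre [533.   16.5] yaw 1.5707963267948966 1.3131424462026189
22 [[506.9, 23.3], [559.1, 9.5], [506.9, 23.3], [559.1, 9.5]] centre [533.   16.4] yaw -1.5707963267948966 1.3131424462026182
6 win mid y(tool) 0.11 slope L,R 0.0522 -0.0352 width 29.6
 window x ends 213.5 316.5 [ 30.1 -29.3] mid 0.4
7 win mid y(tool) 0.1 slope L,R -0.0034 -0.0041 width 29.6
 window x ends 214.5 316.5 [ 29.6 -29.2] mid 0.2
t 9.85 pos [512.2 -66.1 210. ] rpy [3.141e+00 1.000e-03 1.295e+00] F [ 0.6 -0.2 -0.8] w 56.7
dist [142.1  -2.   89.8] rows>= 5.0
row: 0.4736 -0.0066 0.2995 0.0004 0.0007 -0.0064 1
```

The nest centre is about (548.1,71.2) with yaw 1.307: blob spacing is 113 mm along and 53 mm across, and the rest height agrees with the top/side crossing (14–19 mm). The cover sits about +1 mm along tool x in the grasp.

```bash
python3 -c "
from h import *
plan(548,70.3,90,1.307,1)"
```

```text
t 9.85 pos [512.2 -66.1 210. ] rpy [3.141e+00 1.000e-03 1.295e+00] F [ 0.6 -0.2 -0.8] w 56.7
dist [141.2  -2.8 119.8] rows>= 5.0
row: 0.4706 -0.0093 0.3995 0.0004 0.0007 -0.0076 1
```

>>> move_arm:
  rows: "0.2 -0.009 0 0 0 -0.0076 1;0.35 -0.009 0.05 0 0 -0.0076 1;0.47 -0.009 0.1 0 0 -0.0076 1;0.47 -0.009 0.2 0 0 -0.0076 1;0.47 -0.009 0.3 0 0 -0.0076 1;0.47 -0.009 0.36 0 0 -0.0076 1;0.47 -0.009 0.4 0 0 -0.0076 1;0.47 -0.009 0.4 0 0 -0.0076 1;0.47 -0.009 0.4 0 0 -0.0076 1;0.47 -0.009 0.4 0 0 -0.0076 1"

```text
clock: 10.68
eef_pos: [549.0, 69.5, 91.0]
tool_rot: [3.139, 0.001, 1.306]
force: [0.6, -0.4, 0.1]
width: 56.5
gripper_force: 64.2
```

```bash
python3 look.py w8|grep -E "blue"; python3 -c "
from h import *
plan(548,70.3,42,1.307,1)
im=cv2.imread('pics/w8.png')[60:360,160:480];cv2.imwrite('pics/w8c.png',cv2.resize(im,(640,600)))"
```

```text
blue [395.3   4.5] 485 [628.6 192.1  20. ]
blue [281.3 135. ] 680 [537.7 136.   20. ]
blue [358.1 134.8] 669 [589.2 122.2  20. ]
blue [297.5 279.1] 198 [515.5  22.8  20. ]
blue [345.1 279.2] 343 [553.   12.5  20. ]
t 10.73 pos [549.1  69.6  91.3] rpy [3.138 0.    1.306] F [-0.7 -0.  -0.9] w 56.4
dist [ 0.4 -1.4 49.3] rows>= 2.0
row: 0.0015 -0.0048 0.1643 0.0021 0.0003 -0.0005 1
```

View pics/w8c.png

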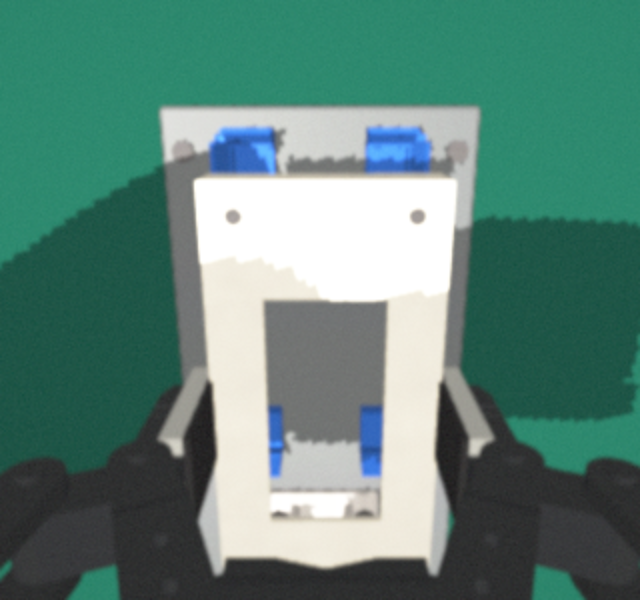

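Run:
```python
from h import *
import pickle
u=np.array([np.cos(1.307),np.sin(1.307)]);v=np.array([u[1],-u[0]]);N=np.array([548.1,71.2])
g=pickle.load(open("w8.pkl","rb")); G=cv2.cvtColor(g["img"],cv2.COLOR_RGB2HSV)[...,1].astype(float); G=cv2.GaussianBlur(G,(1,5),0)
def f(p,z): d=onz(g,p,z)[:2]-N; return (d@v).round(2),(d@u).round(2)
for c in (300,320,340):
    d=np.diff(G[:,c]); a=100+np.argmax(np.abs(d[100:125]))+1.; 
    Gy=cv2.cvtColor(g["img"],cv2.COLOR_RGB2GRAY)[:,c].astype(float); b=140+np.argmax(np.abs(np.diff(Gy)[140:156]))+1.
    print(c,"plate end",a,f((c,a),10),"cover front",b,f((c,b),93.7))
for r in(125,130): # plate side edges
    d=np.abs(np.diff(G[r])); l=230+np.argmax(d[230:255])+1.; q=385+np.argmax(d[385:415])+1.; print("plate sides",l,q,f((l,r),10),f((q,r),10))
for r in(160,175):
    d=np.abs(np.diff(cv2.cvtColor(g["img"],cv2.COLOR_RGB2GRAY)[r].astype(float))); l=250+np.argmax(d[250:268])+1.; q=378+np.argmax(d[378:396])+1.; print("cover sides",l,q,f((l,r),93.7),f((q,r),93.7))
p=(g["T"]@np.linalg.inv(g["T_tool_cam"]))[:2,3]-N; print("TCP",p@v,p@u)
```

```text
300 plate end 112.0 (np.float64(-14.36), np.float64(75.09)) cover front 149.0 (np.float64(-8.55), np.float64(59.31))
320 plate end 112.0 (np.float64(-0.12), np.float64(75.09)) cover front 149.0 (np.float64(0.33), np.float64(59.3))
340 plate end 113.0 (np.float64(14.13), np.float64(74.41)) cover front 149.0 (np.float64(9.21), np.float64(59.3))
plate sides 240.0 400.0 (np.float64(-57.84), np.float64(66.16)) (np.float64(57.63), np.float64(66.13))
plate sides 240.0 400.0 (np.float64(-58.15), np.float64(62.66)) (np.float64(57.92), np.float64(62.62))
cover sides 257.0 388.0 (np.float64(-27.97), np.float64(54.42)) (np.float64(30.88), np.float64(54.39))
cover sides 258.0 387.0 (np.float64(-28.0), np.float64(47.56)) (np.float64(30.9), np.float64(47.52))
TCP 1.3294599620818701 -1.3713030167405746
```

The plate's end (y = 75.0) and sides (±58) match the nest estimate. The cover is at x +1.45 and y −0.6 mm, so I'll correct that while lowering.

>>> move_arm:
  rows: "0.002 -0.005 0 0.002 0 -0.0005 1;0.002 -0.005 0.06 0.002 0 -0.0005 1;0.002 -0.005 0.12 0.002 0 -0.0005 1;0.002 -0.005 0.15 0.002 0 -0.0005 1;0.002 -0.005 0.165 0.002 0 -0.0005 1;0.002 -0.005 0.165 0.002 0 -0.0005 1;0.002 -0.005 0.165 0.002 0 -0.0005 1"

```text
clock: 11.32
eef_pos: [547.1, 70.6, 40.9]
tool_rot: [-3.14, 0.001, 1.307]
force: [0.3, 0.4, -1.4]
width: 56.3
gripper_force: 64.3
```

```bash
python3 -c "
from h import *
plan(547.7,70.4,30,1.307,1)
u=np.array([np.cos(1.307),np.sin(1.307)]);v=np.array([u[1],-u[0]]);d=read_state()['eef_pos'][:2]-[548.1,71.2];print(d@v,d@u)"
```

```text
t 11.32 pos [547.1  70.6  40.9] rpy [-3.140e+00  1.000e-03  1.307e+00] F [ 0.3  0.4 -1.4] w 56.3
dist [ 0.   0.7 10.9] rows>= 1.0
row: 0.0 0.0022 0.0362 -0.0012 0.0008 0.0002 1
-0.813086202939514 -0.8758416385250019
```

>>> move_arm:
  rows: "0 0.002 0.005 -0.001 0 0 1;0 0.002 0.01 -0.001 0 0 1;0 0.002 0.015 -0.001 0 0 1;0 0.002 0.02 -0.001 0 0 1;0 0.002 0.025 -0.001 0 0 1;0 0.002 0.03 -0.001 0 0 1;0 0.002 0.035 -0.001 0 0 1;0 0.002 0.037 -0.001 0 0 1;0 0.002 0.037 -0.001 0 0 1"

```text
clock: 12.07
eef_pos: [547.1, 70.5, 29.0]
tool_rot: [-3.14, 0.002, 1.307]
force: [0.6, 0.4, -1.2]
width: 56.2
gripper_force: 64.3
```

>>> move_arm:
  rows: "0 0.001 0.001 0 0 0 1;0 0.001 0.002 0 0 0 1;0 0.001 0.003 0 0 0 1;0 0.001 0.003 0 0 0 1"

```text
clock: 12.4
eef_pos: [547.7, 70.4, 28.6]
tool_rot: [-3.141, 0.001, 1.308]
force: [-0.0, 0.7, 1.1]
width: 56.2
gripper_force: 64.5
```

>>> move_arm:
  rows: "0 0 0.001 0 0 0 1;0 0 0.002 0 0 0 1;0 0 0.003 0 0 0 1;0 0 0.003 0 0 0 1"

```text
clock: 12.73
eef_pos: [547.7, 70.4, 28.5]
tool_rot: [-3.141, 0.001, 1.307]
force: [-2.4, 0.0, 10.0]
width: 56.7
gripper_force: 65.4
```

It is seated: the force rises with no travel, at the expected 28.5 mm. I'll ease off and open.

>>> move_arm:
  rows: "0 0 -0.002 0 0 0 1;0 0 -0.002 0 0 0 -1;0 0 -0.002 0 0 0 -1;0 0 -0.002 0 0 0 -1;0 0 -0.002 0 0 0 -1;0 0 -0.002 0 0 0 -1;0 0 -0.05 0 0 0 -1;0 0 -0.15 0 0 0 -1;0 0 -0.3 0 0 0 -1;0 0 -0.45 0 0 0 -1;0 0 -0.5 0 0 0 -1;0 0 -0.5 0 0 0 -1"

```text
clock: 13.73
eef_pos: [551.0, 70.5, 182.4]
tool_rot: [3.134, -0.002, 1.307]
force: [0.3, -0.5, -0.9]
width: 85.5
gripper_force: 0.0
```

```bash
python3 look.py w9|grep -E "blue|red"
python3 - <<'E'
from h import *
import pickle
im=cv2.imread('pics/w9.png')[60:360,160:480];cv2.imwrite('pics/w9c.png',cv2.resize(im,(640,600)))
t=cam("top");s=cam("side")
for n,g in(("top",t),("side",s)):
    for c,a,l in blobs(masks(g["img"])["red"],10):print(n,c,a)
print(tri((t,(320.2,226.2)),(s,(313.4,227.4))))
N=np.array([548.1,71.2]);u=np.array([np.cos(1.307),np.sin(1.307)])
for j in(0,.12,.25):
    a=1.2-j; print(j,"mid-grip(77)",(N-u*(151+77*np.cos(a))).round(1),46+77*np.sin(a),"grip",(N-u*(151+95*np.cos(a))).round(1),46+95*np.sin(a))
plan(490,-120,200,1.307)
E
```

```text
blue [359.7  45.1] 90 [621.  192.7  20. ]
blue [288.6 130.2] 223 [534.7 136.6  20. ]
blue [347.3 130.6] 231 [591.8 120.8  20. ]
blue [289.9 237.6] 144 [501.3  23.2  20. ]
blue [346.  238.3] 136 [562.5   5.6  20. ]
blue [502.6 396.4] 67 [ 717.3 -287.6   20. ]
red [354.8  19.4] 211 [598.3 182.8 150. ]
top [197.63888889 177.27777778] 36
top [320.15625    226.13541667] 96
side [313.49206349 227.14285714] 63
(array([ 497.65935088, -117.1456669 ,  114.19259495]), np.float64(0.24577243055924822))
0 mid-grip(77) [ 501.5 -101.5] 117.76700961947643 grip [ 499.8 -107.8] 134.5437131668865
0.12 mid-grip(77) [ 499.3 -109.6] 113.91075113014095 grip [ 497.1 -117.8] 129.78599165407002
0.25 mid-grip(77) [ 497.  -117.8] 108.63299386878178 grip [ 494.3 -127.9] 123.2744729549905
t 13.88 pos [547.1  70.9 176.9] rpy [-3.140e+00  2.000e-03  1.308e+00] F [ 0.5 -0.9 -0.9] w 85.4
dist [-199.2   -5.5  -22.8] rows>= 5.0
row: -0.6642 -0.0185 -0.076 -0.0013 0.001 0.0006 -1
```

View pics/w9c.png

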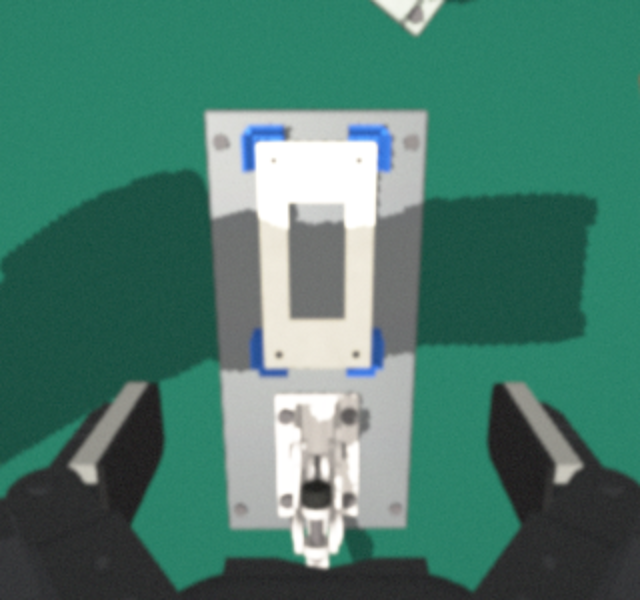

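The cover lies inside all four blue corner walls, square and central (crop (255–378, 140–370)). The handle's centroid lies at 81 mm and 1.0 rad from the pin, so the joint is about 0.2. Next I'll approach the grip point.

```bash
python3 -c "
from h import *
plan(495.7,-123.9,200,1.307)"
```

```text
t 13.88 pos [547.1  70.9 176.9] rpy [-3.140e+00  2.000e-03  1.308e+00] F [ 0.5 -0.9 -0.9] w 85.4
dist [-201.5    1.   -22.8] rows>= 5.0
row: -0.6718 0.0033 -0.076 -0.0013 0.001 0.0006 -1
```

>>> move_arm:
  rows: "-0.1 0 -0.076 -0.001 0.001 0 -1;-0.24 0 -0.076 -0.001 0.001 0 -1;-0.38 0 -0.076 -0.001 0.001 0 -1;-0.52 0.003 -0.076 -0.001 0.001 0 -1;-0.64 0.003 -0.076 -0.001 0.001 0 -1;-0.672 0.003 -0.076 -0.001 0.001 0 -1;-0.672 0.003 -0.076 -0.001 0.001 0 -1;-0.672 0.003 -0.076 -0.001 0.001 0 -1;-0.672 0.003 -0.076 -0.001 0.001 0 -1"

```text
clock: 14.63
eef_pos: [496.1, -122.3, 199.4]
tool_rot: [-3.14, -0.001, 1.31]
force: [0.7, -0.2, -0.8]
width: 85.2
gripper_force: 0.0
```

```bash
python3 look.py w10|grep -E "red"; python3 -c "
from h import *
import pickle
g=pickle.load(open('w10.pkl','rb'));N=np.array([548.1,71.2]);u=np.array([np.cos(1.307),np.sin(1.307)])
for a in(.85,.95,1.0,1.1):
  print(a,[proj(g,[*(N-u*(151+d*np.cos(a))),46+d*np.sin(a)]).round(0) for d in(39,95,115)])
plan(495.7,-123.9,121,1.307)
im=cv2.imread('pics/w10.png')[60:360,160:480];cv2.imwrite('pics/w10c.png',cv2.resize(im,(640,600)))"
```

```text
red [321.8 205.6] 1467 [ 500. -106.  150.]
0.85 [array([322., 173.]), array([322., 228.]), array([322., 251.])]
0.95 [array([322., 170.]), array([322., 222.]), array([322., 245.])]
1.0 [array([322., 168.]), array([322., 219.]), array([322., 241.])]
1.1 [array([322., 165.]), array([322., 211.]), array([322., 232.])]
t 14.68 pos [ 496.3 -122.1  199.6] rpy [-3.140e+00 -1.000e-03  1.311e+00] F [ 0.1 -0.5  0.2] w 85.6
dist [-2.  -0.1 78.6] rows>= 2.0
row: -0.0066 -0.0002 0.2621 -0.0008 -0.0006 0.0022 -1
```

View pics/w10c.png

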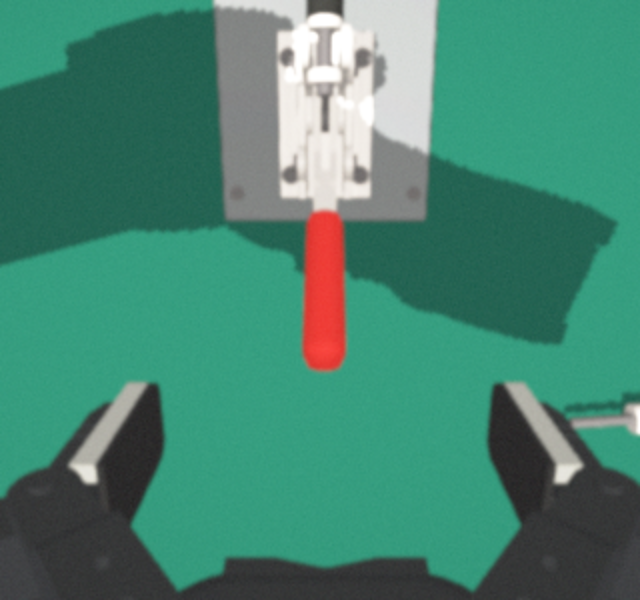

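The handle, at crop (324, 211–371), fits a ≈ 1.0 and is centred between the open fingers. Going down to pinch it.

>>> move_arm:
  rows: "-0.0066 0 0.1 0 0 0.002 -1;-0.0066 0 0.18 0 0 0.002 -1;-0.0066 0 0.24 0 0 0.002 -1;-0.0066 0 0.262 0 0 0.002 -1;-0.0066 0 0.262 0 0 0.002 1;-0.0066 0 0.262 0 0 0.002 1;-0.0066 0 0.262 0 0 0.002 1;-0.0066 0 0.262 0 0 0.002 1;-0.0066 0 0.262 0 0 0.002 1;-0.0066 0 0.262 0 0 0.002 1"

```text
clock: 15.52
eef_pos: [494.4, -126.1, 122.6]
tool_rot: [-3.14, -0.0, 1.305]
force: [2.3, 2.4, 3.1]
width: 15.2
gripper_force: 58.4
```

>>> move_arm:
  rows: "-0.024 0 0.017 0 0 0 1;-0.049 0 0.039 0 0 0 1;-0.071 0 0.063 0 0 0 1;-0.09 0 0.088 0 0 0 1;-0.107 0 0.116 0 0 0 1;-0.122 0 0.146 0 0 0 1;-0.133 0 0.176 0 0 0 1;-0.141 0 0.207 0 0 0 1;-0.146 0 0.225 0 0 0 1;-0.146 0 0.24 0 0 0 1;-0.146 0 0.24 0 0 0 1"

```text
clock: 16.43
eef_pos: [482.9, -168.7, 49.9]
tool_rot: [-3.14, -0.0, 1.304]
force: [-3.6, -1.2, 1.6]
width: 15.1
gripper_force: 58.3
```

>>> move_arm:
  rows: "-0.001 0 0.01 0 0 0 1;-0.002 0 0.02 0 0 0 1;-0.002 0 0.028 0 0 0 1;-0.002 0 0.033 0 0 0 1;-0.002 0 0.035 0 0 0 1;-0.002 0 0.035 0 0 0 1"

```text
clock: 16.93
eef_pos: [482.8, -169.2, 40.0]
tool_rot: [-3.141, -0.0, 1.304]
force: [-4.6, -1.9, 3.7]
width: 15.5
gripper_force: 59.1
```

>>> move_arm:
  rows: "0 0 0.004 0 0 0 1;0 0 0.008 0 0 0 1;0 0 0.008 0 0 0 1"

```text
clock: 17.18
eef_pos: [482.8, -169.2, 37.6]
tool_rot: [-3.141, -0.0, 1.304]
force: [-3.3, -1.2, 4.6]
width: 15.2
gripper_force: 59.2
```

The force is still low, so the fingers may have slipped. I'll open, rise, and look.

>>> move_arm:
  rows: "0 0 -0.005 0 0 0 -1;0 0 -0.005 0 0 0 -1;0 0 -0.005 0 0 0 -1;0 0 -0.005 0 0 0 -1;0 0 -0.005 0 0 0 -1;0 0 -0.1 0 0 0 -1;0 0 -0.22 0 0 0 -1;0 0 -0.34 0 0 0 -1;0 0 -0.42 0 0 0 -1;0 0 -0.42 0 0 0 -1;0 0 -0.42 0 0 0 -1"

```text
clock: 18.1
eef_pos: [485.0, -169.0, 164.3]
tool_rot: [3.138, -0.0, 1.305]
force: [-0.3, -0.2, -0.5]
width: 85.4
gripper_force: 0.0
```

```bash
python3 look.py w11|grep -E "red"
python3 - <<'E'
from h import *
import pickle
g=pickle.load(open('w11.pkl','rb'));N=np.array([548.1,71.2]);u=np.array([np.cos(1.307),np.sin(1.307)])
for a in(0,.05,.1,.15,.2):
  print(a,[proj(g,[*(N-u*(151+d*np.cos(a))),46+d*np.sin(a)]).round(1) for d in(39,77,115)])
t=cam("top");s=cam("side");C=[]
for n,c0 in((t,(325,230)),(s,(330,240))):
    b=min(blobs(masks(n["img"])["red"],10),key=lambda q:np.hypot(*(q[0]-c0)));print(b[0],b[1]);C.append((n,b[0]))
X=tri(*C);print(X, "expect shut",N-u*228)
plan(478,-166,100,1.307,1)
im=cv2.imread('pics/w11.png')[60:360,160:480];cv2.imwrite('pics/w11c.png',cv2.resize(im,(640,600)))
E
```

```text
red [319.2 176.6] 1392 [ 495.1 -125.7  150. ]
0 [array([319.8, 134.3]), array([320. , 177.7]), array([320.1, 217.2])]
0.05 [array([319.8, 134.5]), array([319.9, 178.5]), array([320.1, 219.3])]
0.1 [array([319.8, 134.4]), array([319.9, 179.2]), array([320.1, 221.2])]
0.15 [array([319.7, 134.3]), array([319.9, 179.6]), array([320. , 222.8])]
0.2 [array([319.7, 134.1]), array([319.9, 179.9]), array([320. , 224.2])]
[197.54285714 177.25714286] 35
[318.36956522 250.41304348] 92
(array([ 767.25303901,  269.87338653, -410.57206194]), np.float64(90.32090038207329)) expect shut [ 488.64958762 -148.9128085 ]
t 18.25 pos [ 483.2 -168.4  162. ] rpy [-3.14  -0.     1.305] F [-1.2  0.6 -0.1] w 85.2
dist [ 1.  -5.6 62. ] rows>= 2.0
row: 0.0032 -0.0187 0.2066 -0.001 -0.0002 -0.0015 1
```

View pics/w11c.png

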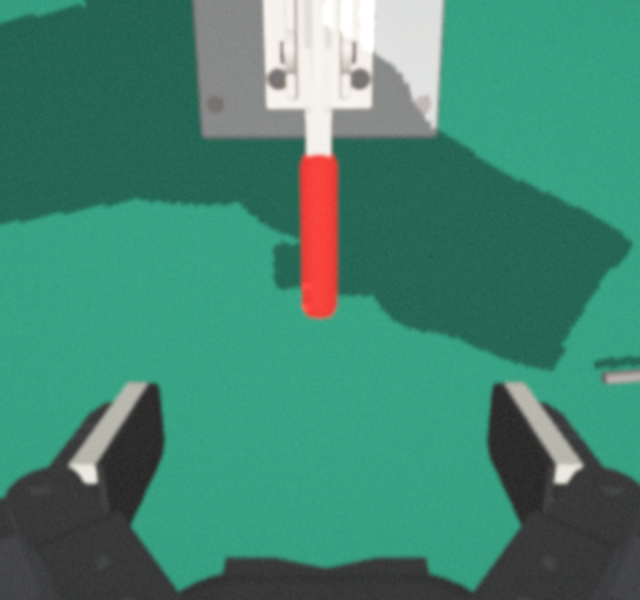

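The handle, at crop (319, 155–318), is within about 0.1 rad of level. I'll press it home from above with closed fingers to be sure.

>>> move_arm:
  rows: "0.004 0.001 0 0 0 0 1;0.004 0.001 0 0 0 0 1;0.004 0.001 0.05 0 0 0 1;0.004 0.001 0.12 0 0 0 1;0.004 0.001 0.19 0 0 0 1;0.004 0.001 0.25 0 0 0 1;0.004 0.001 0.285 0 0 0 1;0.004 0.001 0.295 0 0 0 1;0.004 0.001 0.3 0 0 0 1;0.004 0.001 0.303 0 0 0 1;0.004 0.001 0.306 0 0 0 1;0.004 0.001 0.306 0 0 0 1"

```text
clock: 19.25
eef_pos: [485.1, -168.1, 71.9]
tool_rot: [3.14, -0.0, 1.304]
force: [0.2, 0.2, -0.6]
width: 0.1
gripper_force: 0.0
```

>>> move_arm:
  rows: "0 0 0.003 0 0 0 1;0 0 0.006 0 0 0 1;0 0 0.009 0 0 0 1;0 0 0.011 0 0 0 1;0 0 0.012 0 0 0 1;0 0 0.012 0 0 0 1"

```text
clock: 19.75
eef_pos: [485.0, -168.0, 68.9]
tool_rot: [3.14, -0.001, 1.304]
force: [-2.6, 0.9, 12.9]
width: 0.2
gripper_force: 6.2
```

>>> move_arm:
  rows: "0 0 0.003 0 0 0 1;0 0 0.003 0 0 0 1;0 0 -0.01 0 0 0 1;0 0 -0.1 0 0 0 1;0 0 -0.22 0 0 0 1;0 0 -0.35 0 0 0 1;0 0 -0.45 0 0 0 1;0.2 0 -0.5 0 0 0 1;0.4 0 -0.5 0 0 0 1;0.4 0 -0.5 0 0 0 1;0.4 0 -0.5 0 0 0 1;0.4 0 -0.5 0 0 0 1"

```text
clock: 20.75
eef_pos: [516.6, -49.0, 217.6]
tool_rot: [3.141, -0.001, 1.311]
force: [0.5, -0.0, -0.2]
width: 0.4
gripper_force: 0.0
```

```bash
python3 look.py w12|grep -E "red|blue"
python3 - <<'E'
from h import *
im=cv2.imread('pics/w12.png')[40:340,160:480]
s=cam("side")["img"][140:270,230:370,::-1]
cv2.imwrite('pics/w12c.png',np.hstack([cv2.resize(im,(430,403)),cv2.resize(s,(370,403))]))
E
```

```text
blue [287.7   8.4] 105 [528.2 130.1  20. ]
blue [356.2   8.7] 112 [594.6 112.2  20. ]
blue [294.4 124.4] 172 [502.6  20.6  20. ]
blue [348.6 124.6] 176 [561.4   4.8  20. ]
blue [591.1 306. ] 294 [ 829.8 -317.1   20. ]
blue [533.4 306.7] 993 [ 752.7 -297.8   20. ]
```

View pics/w12c.png

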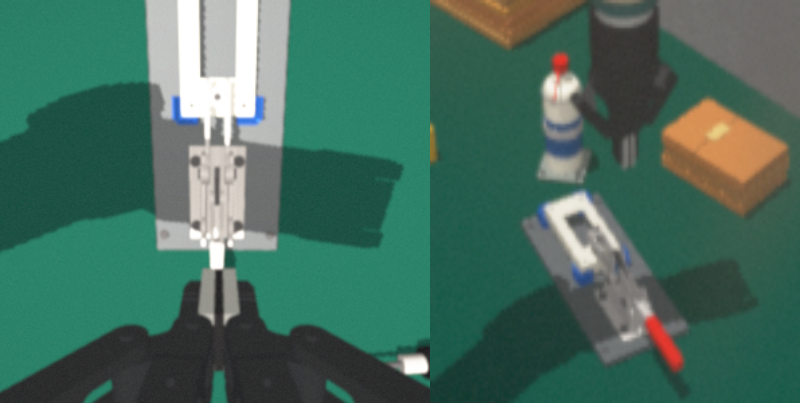

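The frame lies square in the nest. The clamp bar is down on its near end at (217,95), and the red handle is level at (664,342) in the side crop. The cap is up and the arm is clear.

```bash
python3 -c "
from cell import *
print(finish_job())"
```

```text
the job is handed in; nothing more can be done
None
```

The job is done and handed in at about 21 s of arm time: I pressed the duster cap down to its stop and let it come up, set the middle-sized frame flat in the nest, and swung the clamp handle down to level; the carton, screwdriver and packets were not touched.

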